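# Turn the trolley wheel valve up

### The job

A trolley wheel sits in the sloping stand, held by a flat bar across its hub. With closed fingertips gently push its spokes, one after another, without pinching them, until the valve stem is at the top and points straight up the slope at the stand's pointer, and leave the wheel at rest there. Push on the spokes only, not on the tyre or the valve, and leave the loose things on the bench where they are.

Things in the scene. Friction and masses are not known exactly. Their poses are not given: they have to be found in the camera images.
- stand: Black sheet-steel stand fixed to the bench, foot 300 x 320 mm. Origin: centre of its underside, on the bench; z up. The wheel lies in it on a plane rising at 30 degrees from horizontal towards the stand's +x, its face looking up and to -x, roughly at the robot. In the stand's frame 'up the slope' is (0.866, 0, 0.5), the face normal (-0.5, 0, 0.866)
- axle (a point): Centre of the wheel, on its axle and in its mid-plane, 150 mm above the bench; the point's axes are the stand's. The stand's back plate lies 57 mm behind the mid-plane
- bar (a point): Middle of the top face of the fixed flat bar that crosses the whole wheel over the hub along the stand's y, level: 50 mm wide, 5 mm thick, top 38 mm above the wheel's mid-plane, its legs 176 to 186 mm from the axle. A nut of radius 16 mm stands 8 mm higher here. Spokes are reached only above or below the bar; fingers cannot follow a spoke past it
- pointer (a point): Tip of the thin metal pointer (30 x 6 x 6 mm) on the stand beyond the top of the wheel: exactly up the slope from the axle, 165 mm from it and 22 mm above the wheel's mid-plane; the valve tip should stand in line with it
- wheel (a joint): Turn of the wheel, rad: 0 (or any whole turns) when the valve points straight up the slope; grows counter-clockwise seen looking at its face. It turns either way without stops, with a little friction (2 to 3 N at a spoke's middle), hardly coasts and stays where it is left. It starts with the valve in the lower part
- spokes: Aluminium hub, 5 spokes and rim. Origin: wheel centre in its mid-plane; z: face normal; x: towards the valve; turns with the wheel. Hub radius 30 mm, rim inner radius 110 mm; spokes are radial bars 14 mm wide, 16 mm thick (8 mm either side of the mid-plane), at 36, 108, 180, 252, 324 degrees from the valve, which is midway between two. The gaps are open right through
- tyre: Black rubber tyre, outer radius 150 mm, 36 mm thick (18 mm either side of the mid-plane), inner edge at radius 114 mm. Same origin and axes as the spokes. Not to be pushed
- valve: Valve stem on the face of the rim, 13 mm wide at the foot and 42 mm long: it rises from the rim face and bends outward over the tyre, ending in a black cap. Origin: its foot, 114 mm from the axle, 13 mm above the mid-plane; x: outward from the axle, the way the stem points. Not to be pushed
- valve_tip (a point): Outer end of the valve cap, 142 mm from the axle, 25.5 mm above the wheel's mid-plane
- oil: Loose white bottle, diameter 48, height 130 mm, beside the stand. Origin: centre of underside. Leave alone
- spanner: Loose steel spanner, 170 mm, lying beside the stand. Origin: underside, near the middle. Leave alone
- bracket: Loose black bent-sheet bracket 90 x 60 x 54 mm beside the stand. Origin: centre of underside. Leave alone
- gauge: Loose round pressure gauge, diameter 60, height 25 mm, with a brass stub, beside the stand. Origin: centre of underside. Leave alone

How it is judged (in metres and radians):
At the end, for the whole second after the job is handed in: The valve tip is at the top of the wheel, within 15 mm to either side of the line from the axle to the pointer (about 6 degrees), and the wheel is at rest (below 0.05 rad/s) (y of valve_tip in the frame of stand between -0.015 and 0.015 m and height (world z) of valve_tip above 0.22 m and angular speed of spokes below 0.05 rad/s); the robot touches nothing.
It fails at once if the wheel is squeezed or shoved (fingers on it with more than 35 N) (contact force between the fingers and spokes above 35 N).
It fails at once if the valve is pushed (more than 2 N) (contact force between the fingers and valve above 2 N).
It fails at once if the tyre is pushed (more than 6 N) (contact force between the fingers and tyre above 6 N).
It fails at once if a loose thing on the bench is moved or lifted by more than 25 mm (distance of any of oil, spanner, bracket, gauge from where it was at the start of the episode above 0.025 m).
It also fails if it takes over 58 s, if anything falls off the work surface, if the arm or the gripper's body presses on something with over 40 N, if the wrist force passes 120 N, or if a joint passes its speed limit or range.

### The arm

A 6-joint arm with a two-finger parallel gripper is mounted at the origin on the work surface. World frame = base frame: x ahead of the robot, y to its left, z up, the work surface at z = 0. Lengths are in mm, angles in rad, forces in N, time in s.
With the tool pointing down it reaches from about 275 to 750 mm from the base axis. Payload 10.2 kg.
Tool frame: the origin (TCP) lies at the very end of the fingers, on their centre line; the grasp point (between the pads) lies 19 mm behind it; z points along the fingers, y is the line along which they close (so a half turn about z gives the same grasp; the last joint's range is limited). The gripper opens to 85 mm and grips with 20 to 120 N. Pads are 22 mm wide; open, the fingers measure 114 mm over their backs; the gripper's body (76 mm by 85 mm) begins 54 mm behind the grasp point. The pads swing forward as they close: fully open they stand 13 mm farther back than shut.
Start: joints at [-1.484, 0.313, 1.498, -0, 1.331, -0.223], TCP at [160.043, -500.017, 231.294] pointing down, gripper open.
Joint ranges: [-2.94, 2.94], [-0.97, 2.17], [0.19, 2.56], [-1.23, 4.37], [0.02, 3.11], [-2.88, 2.88]. Speed limits (rad/s): [2.39, 2.39, 3.01, 3.14, 3.14, 3.14].

### API

Orientations are given as a unit quaternion [w, x, y, z].
In Python, from rig import ctrl, vision gives the robot as it stands. The module is installed in compiled form; this text tells all that it offers.
- The arm moves only by the tool play_rows, never from a script. Its arguments are lists of equal length, an entry for each row: "translation": the shift along the tool's x, y, z in m, a list of three; "rotation": the turn, a rotation vector about the tool's x, y, z in rad, a list of three; "gripper": the gripper's target within -1 to 1 (shut at 1, half-way at 0, fully open at -1). A call has 1 to 10 rows; each row is the pose to reach, as a shift and turn from the pose commanded when the call began, along the tool's axes at that moment; what a row does not reach only later rows make up. A row lasts 1/8 s, in which the tool goes at most 62.5 mm and 10.7 degrees, less where a joint would pass 70% of its speed; a pose out of reach is approached as far as the arm can. A call with a gripper value outside its range is refused whole. The fingers move at their own pace and stop on an object; "force" is the grip in N (left out, the last holds). Time passes only in rows, so rows that repeat a pose let the fingers close. It gives the time, the measured TCP pose, the force, the opening and the grip force at its end, in the units of the state.
- ctrl.sense(): the state, without advancing time (a new reading comes with each control period).
- vision.capture(name): name is "scene" or "top"; returns a dict with "pixels" (400x640x3 uint8, red, green, blue), "vfov" (degrees; the focal length in pixels is half the picture's height over the tangent of half this angle, whatever the lens; pixels are square), "cx", "cy" (the principal point, pixels), "k1" (the pictures are not rectified: a ray, as slopes to the right and down, at radius r is drawn at 1 + k1 r^2 times it, then the intrinsics apply), "rvec" (rotation vector, rad) and "tvec" (3), from world to camera coordinates, as OpenCV has them. Camera axes: x right, y down, z forward; pixel columns grow to the right and rows downward; lengths in mm; the calibration is good to about 2 mm. A picture is of the moment at which its call begins. There is no depth.
- ctrl.finish_job(): hands the job in; it is judged then, once.
The state is a dict: "time_s": time; "joints": joint angles; "dq": joint speeds; "tau": joint torques, N m; "eef_pos": TCP position; "ee_rot": TCP orientation; "force": force on the tool from outside, world axes, zero at the start; "wrist_torque": the same for the moment, N m; "grip_width": opening from 0.0 (shut) to 1.0 (fully open); "grip_force": force on a finger pad.
Only numpy, scipy, OpenCV 4.12 (cv2) and the standard library are available. Lean on these libraries where they do the work, as an engineer would, in place of code of your own. Each camera call takes 0.05 s, during which the arm holds its last target. There are 200 camera calls.

## Working session

There is one attempt and no reset: what is moved stays moved. The work goes in short steps, Python scripts to look and compute and a tool call to move; the robot and the scene stay as the last step left them, time stands still between calls to the robot, and variables do not carry over. Pictures are saved under pics/ and viewed, at most 10 in all, crops included, and the job is handed in when it is done.

Besides the shell and the picture viewer there is one more tool, called after "Request:" as name(argument=value, ...), one argument or row to a line, values as JSON. play_rows: Moves the arm, as the interface text tells. Its arguments: {"type":"object","properties":{"translation":{"type":"array"},"rotation":{"type":"array"},"gripper":{"type":"array"},"force":{"type":"number"}},"required":["translation","rotation","gripper"]}

```bash
mkdir -p pics; cat > h.py <<'E'
import numpy as np, cv2, pickle
from scipy.spatial.transform import Rotation as R
from rig import ctrl, vision
def cap(n,f=None):
    c=vision.capture(n); c['n']=n
    if f: cv2.imwrite(f,c['pixels'][:,:,::-1])
    return c
def cam(c):
    f=200/np.tan(np.radians(c['vfov'])/2)
    K=np.array([[f,0,c['cx']],[0,f,c['cy']],[0,0,1.]])
    return K,np.array([c['k1'],0,0,0,0.]),np.array(c['rvec'],float).ravel(),np.array(c['tvec'],float).ravel()
def ray(c,uv):
    K,d,r,t=cam(c); M=cv2.Rodrigues(r)[0]
    p=cv2.undistortPoints(np.array(uv,float).reshape(-1,1,2),K,d).reshape(-1,2)
    D=np.c_[p,np.ones(len(p))]@M
    return -M.T@t, D/np.linalg.norm(D,axis=1)[:,None]
def onplane(c,uv,p0,n):
    o,D=ray(c,uv); s=((np.array(p0)-o)@n)/(D@np.array(n)); return o+D*s[:,None]
def proj(c,P):
    K,d,r,t=cam(c); return cv2.projectPoints(np.array(P,float).reshape(-1,1,3),r,t,K,d)[0].reshape(-1,2)
def tri(c1,u1,c2,u2):
    o1,D1=ray(c1,u1);o2,D2=ray(c2,u2);out=[]
    for a,b in zip(D1,D2):
        s=np.linalg.lstsq(np.c_[a,-b],o2-o1,rcond=None)[0]
        A,B=o1+a*s[0],o2+b*s[1]; out.append(np.r_[(A+B)/2,np.linalg.norm(A-B)])
    return np.array(out)
E
python3 - <<'E'
from h import *
for n in ('scene','top'):
    c=cap(n,f'pics/{n}0.png'); pickle.dump(c,open(n+'.pkl','wb'))
    print(n,ray(c,[[320,200]]),c['vfov'],c['k1'])
s=ctrl.sense(); print(s)
E
```

```text
scene (array([987.91331342, 759.04325947, 908.94864245]), array([[-0.39974885, -0.64437343, -0.65190777]])) 43.931561537099505 0.04001746540620767
top (array([ 341.83942589,    1.70190555, 1351.54907238]), array([[ 0.12876617,  0.01714918, -0.99152669]])) 50.31254728014978 -0.09465036473810827
{'time_s': 0.1, 'joints': array([-1.48441921e+00,  3.13374362e-01,  1.49837182e+00, -1.08206226e-05,
        1.33098798e+00, -2.23435931e-01]), 'dq': array([ 0.00075352, -0.00084556, -0.00208854,  0.00145945,  0.0001334 ,
        0.00063292]), 'tau': array([ 1.44277241e-03, -4.12903833e+01, -2.60145950e+01, -2.39129395e-04,
        2.99731793e-03,  1.66956045e-05]), 'eef_pos': array([ 160.00960938, -499.77827502,  230.79834159]), 'ee_rot': array([-5.69773144e-04,  9.88025597e-01,  1.54288993e-01,  3.38403374e-05]), 'force': array([ 0.44572357, -0.10748799,  0.4516935 ]), 'wrist_torque': array([-0.00398303, -0.02271268,  0.0421637 ]), 'grip_force': 0.0, 'grip_width': 1.0029337990668035}
```

View pics/scene0.png

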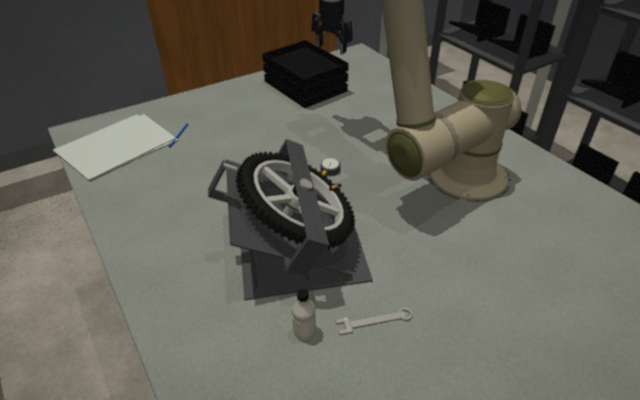

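View pics/top0.png

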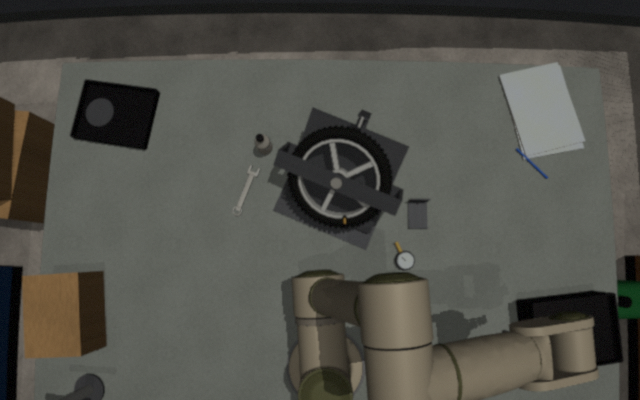

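The scene view shows the wheel with its nut near (306,186). In the top view the nut is near (337,183), the pointer near (363,120), the bar runs from (283,160) to (396,203), and the valve is near (345,219), low on the wheel. The bottle and spanner are on the left, the bracket and gauge on the right.

```bash
python3 - <<'E'
import pickle,cv2,numpy as np
a=pickle.load(open('top.pkl','rb'))['pixels'][95:260,255:435,::-1]
b=pickle.load(open('scene.pkl','rb'))['pixels'][130:300,200:380,::-1]
f=lambda x:np.clip(cv2.resize(x,None,fx=4.4,fy=3.5 if 0 else 4.4,interpolation=cv2.INTER_CUBIC).astype(float)*1.6,0,255).astype('uint8')
A=cv2.resize(f(a),(720,660))[:600] if 0 else cv2.resize(a,None,fx=3.6,fy=3.6,interpolation=cv2.INTER_CUBIC)
B=cv2.resize(b,None,fx=3.5,fy=3.5,interpolation=cv2.INTER_CUBIC)
for n,x in(('a',A),('b',B)): cv2.imwrite(f'pics/{n}.png',np.clip(x.astype(float)*1.8,0,255)[:600])
E
```

```text
[ WARN:0@0.036] global loadsave.cpp:1063 imwrite_ Unsupported depth image for selected encoder is fallbacked to CV_8U.
```

View pics/a.png

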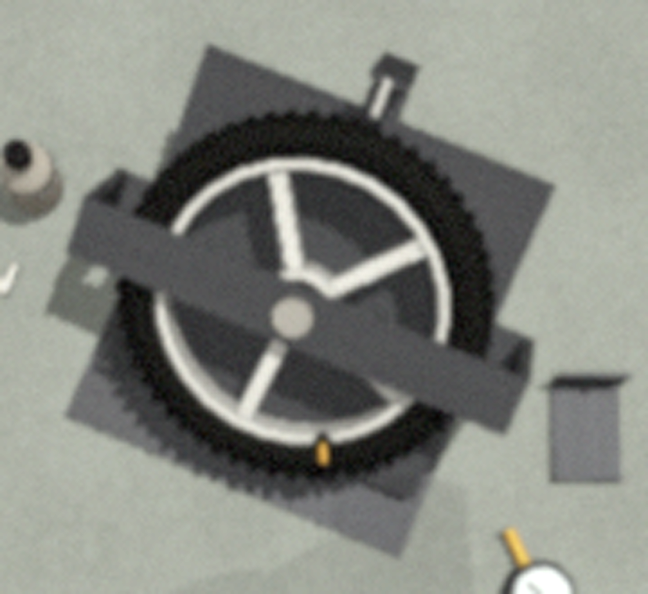

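View pics/b.png

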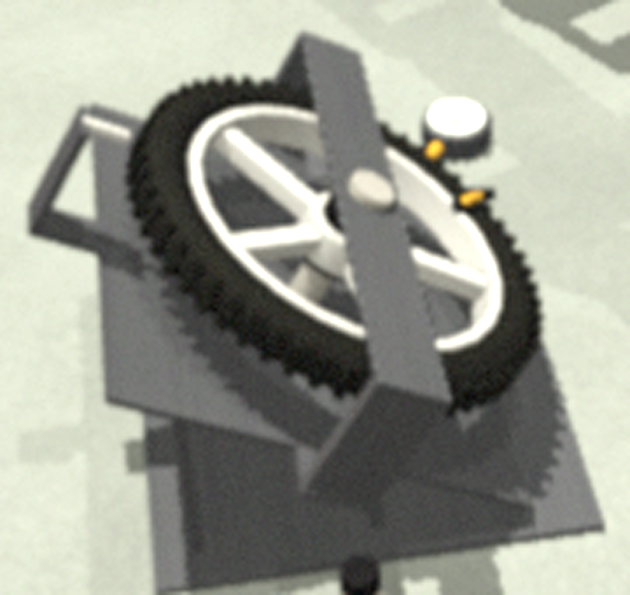

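Crop `a` (top view, scale 3.6, offset 255,95) shows the nut at (292,318), foot corners at (210,45), (553,185), (400,557) and (66,415), spokes toward (283,180), (425,247) and (247,412), and the orange valve at about (323,451). Crop `b` (scene view, scale 3.5, offset 200,130) shows the nut at (372,190) and the orange valve at (475,197).

```bash
cat >> h.py <<'E'
def setup(A,yaw):
    u=np.array([np.cos(yaw),np.sin(yaw),0]);ey=np.array([-u[1],u[0],0]);z=np.array([0,0,1.])
    return u*.866+z*.5, ey, -u*.5+z*.866   # up-slope, y, normal
E
python3 - <<'E'
from h import *
t=pickle.load(open('top.pkl','rb'));s=pickle.load(open('scene.pkl','rb'))
T=lambda l:np.array(l,float)/3.6+[255,95]
S=lambda l:np.array(l,float)/3.5+[200,130]
nut=tri(t,T([[292,318]]),s,S([[372,190]]))[0];print('nut',nut)
C=onplane(t,T([[210,45],[553,185],[400,557],[66,415]]),[0,0,4],[0,0,1]);print(C,C.mean(0))
e=[C[1]-C[0],C[2]-C[1],C[3]-C[2],C[0]-C[3]]
for v in e: print(np.linalg.norm(v),np.degrees(np.arctan2(v[1],v[0])))
f=(C[0]+C[1]-C[2]-C[3]);yf=np.arctan2(f[1],f[0])
b=onplane(t,T([[90,197],[517,350],[72,248],[505,432]]),[0,0,183],[0,0,1]);print('bar',b)
for i,j in((0,1),(2,3)): v=b[i]-b[j];print(np.degrees(np.arctan2(v[1],v[0]))-90)
# pointer white
pt=tri(t,T([[378,116]]),s,S([[130,134]]))[0];print('pointer',pt)
print('yaw foot',np.degrees(yf))
yaw=yf
up,ey,n=setup(0,yaw)
A=nut[:3]-46*n;print('axle',A)
print('pred pointer', A+165*up+22*n, 'centre foot',C.mean(0)[:2]-A[:2])
for p in [[283,180],[425,247],[247,412]]:
    X=onplane(t,T([p]),A+8*n,n)[0]-A;print('spoke',np.hypot(X@up,X@ey),np.degrees(np.arctan2(X@ey,X@up)))
X=onplane(t,T([[323,451]]),A+22*n,n)[0]-A;print('valve',np.hypot(X@up,X@ey),np.degrees(np.arctan2(X@ey,X@up)))
X=tri(t,T([[323,451]]),s,S([[475,197]]))[0];print('valve tri',X);X=X[:3]-A;print(X@up,X@ey,X@n,np.degrees(np.arctan2(X@ey,X@up)))
E
```

```text
nut [ 5.40586218e+02 -2.21091864e+01  1.84264714e+02  2.56884589e-01]
[[ 824.6976019    51.603253      4.        ]
 [ 696.49074031 -260.93588242    4.        ]
 [ 361.01532751 -122.3102143     4.        ]
 [ 481.88371627  173.35894399    4.        ]] [591.0218465  -39.57097493   4.        ]
337.81312959630344 -112.3039576776507
362.98874425322276 157.54853166596254
319.4204416770649 67.76544923485707
363.7936344549844 -19.553286901613458
bar [[ 635.20627783  136.92017582  183.        ]
 [ 518.12336557 -196.03351465  183.        ]
 [ 594.22740782  149.81146936  183.        ]
 [ 454.52518202 -186.18657162  183.        ]]
-19.37418507369067
-22.576703816343922
pointer [681.2848753  -82.59718077 250.19940625   2.99615687]
yaw foot -21.000772450026115
axle [562.05845639 -30.35193871 144.42871402]
pred pointer [685.18774161 -77.61874759 245.98071402] centre foot [28.96339011 -9.21903622]
spoke 100.44756031311715 27.080890037451116
spoke 110.25481353213874 -43.12940863066473
spoke 105.63892956104927 175.0396584880125
valve 122.22010941087107 -150.34659018392347
valve tri [442.10542287 -48.37219488 117.33624781   3.96792795]
-104.93271519687869 -59.812103806592326 29.30148204815725 -150.3166718328757
```

```bash
cat >> h.py <<'E'
A0=np.array([562,-30.5,150.]); UP,EY,N=setup(0,np.radians(-22))
RT=np.c_[UP,-EY,-N]
def P(r,a,h): a=np.radians(a); return A0+r*(np.cos(a)*UP+np.sin(a)*EY)+h*N
def rel(pts,rot=RT):
    s=ctrl.sense(); q=s['ee_rot']; Rc=R.from_quat([q[1],q[2],q[3],q[0]]).as_matrix()
    for p in pts: print(np.round(Rc.T@(np.array(p)-s['eef_pos'])/1000,3).tolist())
    print('rot',np.round(R.from_matrix(Rc.T@rot).as_rotvec(),3).tolist(),'t',s['time_s'],s['eef_pos'].round(1),'F',s['force'].round(1),s['grip_width'])
    d=s['eef_pos']-A0;print('slope',(d@UP).round(1),(d@EY).round(1),(d@N).round(1))
E
python3 - <<'E'
from h import *
print(P(75,-8,130))
rel([[160,-500,330],[400,-350,400],P(75,-8,130)])
E
```

```text
[557.45744106 -39.9224139  299.71505258]
[-0.0, 0.0, -0.099]
[0.274, -0.07, -0.169]
[0.519, -0.317, -0.068]
rot [-0.183, 0.502, 0.677] t 0.1 [ 160.  -499.8  230.8] F [ 0.4 -0.1  0.5] 1.0029337990668035
slope -130.1 -585.7 168.4
```

Request:
play_rows(
  translation=[
    [0,0,-0.06],
    [0.05,0,-0.1],
    [0.1,-0.02,-0.13],
    [0.15,-0.03,-0.16],
    [0.2,-0.05,-0.17],
    [0.25,-0.07,-0.17],
    [0.3,-0.1,-0.17],
    [0.34,-0.13,-0.16],
    [0.38,-0.17,-0.14],
    [0.42,-0.2,-0.12],
  ],
  rotation=[
    [0,0,0],
    [0,0,0],
    [0,0,0],
    [-0.03,0.08,0.11],
    [-0.06,0.17,0.23],
    [-0.09,0.25,0.34],
    [-0.12,0.33,0.45],
    [-0.15,0.42,0.56],
    [-0.183,0.502,0.677],
    [-0.183,0.502,0.677],
  ],
  gripper=[1,1,1,1,1,1,1,1,1,1],
  force=40,
)

```text
time_s: 1.35
eef_pos: [498.9, -179.1, 350.6]
ee_rot: [0.05, 0.948, -0.185, 0.255]
force: [-0.4, -0.5, 1.3]
grip_width: 0.001
grip_force: 0.0
```

```bash
python3 - <<'E'
from h import *
rel([P(75,-6,130),P(75,-6,80)])
E
```

```text
[-0.023, -0.154, 0.045]
[-0.023, -0.154, 0.095]
rot [0.001, -0.001, -0.0] t 1.35 [ 498.9 -179.1  350.6] F [-0.4 -0.5  1.3] 0.0009289798373042739
slope 97.8 -161.5 175.2
```

Request:
play_rows(
  translation=[
    [-0.01,-0.05,0.015],
    [-0.015,-0.1,0.03],
    [-0.02,-0.13,0.06],
    [-0.023,-0.15,0.08],
    [-0.023,-0.154,0.095],
    [-0.023,-0.154,0.1],
    [-0.023,-0.154,0.1],
  ],
  rotation=[
    [0,0,0],
    [0,0,0],
    [0,0,0],
    [0,0,0],
    [0,0,0],
    [0,0,0],
    [0,0,0],
  ],
  gripper=[1,1,1,1,1,1,1],
)

```text
time_s: 2.22
eef_pos: [584.5, -51.0, 253.2]
ee_rot: [0.05, 0.948, -0.185, 0.254]
force: [0.8, 0.1, -1.1]
grip_width: -0.002
grip_force: 0.0
```

```bash
python3 - <<'E'
from h import *
c=cap('scene'); pickle.dump(c,open('s1.pkl','wb'))
b=c['pixels'][60:300,180:420,::-1]
cv2.imwrite('pics/s1.png',np.clip(cv2.resize(b,None,fx=2.4,fy=2.4,interpolation=cv2.INTER_CUBIC)*1.7,0,255).astype('uint8'))
s=ctrl.sense(); print((proj(c,[s['eef_pos'],P(75,-6,0)])-[180,60])*2.4)
rel([P(75,-6,20)]+[P(75,a,-6) for a in (-6,0,6,12,18,24,30,36,42,48,54)])
E
```

```text
[[244.70785539 240.02046271]
 [211.68234637 301.57451987]]
[-0.002, -0.003, 0.055]
[-0.002, -0.003, 0.081]
[-0.002, -0.011, 0.081]
[-0.002, -0.018, 0.081]
[-0.003, -0.026, 0.081]
[-0.005, -0.034, 0.081]
[-0.008, -0.041, 0.081]
[-0.012, -0.048, 0.081]
[-0.016, -0.055, 0.081]
[-0.021, -0.061, 0.081]
[-0.026, -0.066, 0.081]
[-0.033, -0.071, 0.081]
rot [0.002, -0.001, -0.0] t 2.275 [584.5 -50.9 253.6] F [-0.5  0.5  0.8] 3.8580798470149144e-05
slope 76.5 -10.5 75.5
```

View pics/s1.png

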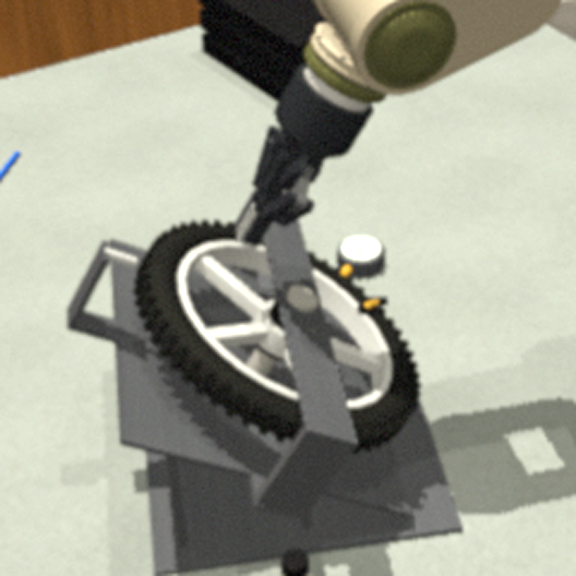

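The crop shows the closed fingertips at (245,240) above the wheel. The insertion point (212,301) lies in the open gap between the spokes at (225,278) and (235,330).

Request:
play_rows(
  translation=[
    [-0.002,-0.003,0.03],
    [-0.002,-0.003,0.055],
    [-0.002,-0.003,0.07],
    [-0.002,-0.003,0.081],
    [-0.002,-0.003,0.081],
  ],
  rotation=[
    [0,0,0],
    [0,0,0],
    [0,0,0],
    [0,0,0],
    [0,0,0],
  ],
  gripper=[1,1,1,1,1],
)

```text
time_s: 2.9
eef_pos: [621.7, -62.1, 181.7]
ee_rot: [0.05, 0.948, -0.184, 0.254]
force: [0.0, -0.1, 0.5]
grip_width: 0.001
grip_force: 0.0
```

```bash
python3 - <<'E'
from h import *
rel([P(75,a,-6) for a in range(-6,55,6)])
E
```

```text
[0.001, 0.001, -0.0]
[0.001, -0.007, -0.0]
[0.001, -0.015, -0.0]
[-0.001, -0.023, -0.0]
[-0.003, -0.03, -0.0]
[-0.005, -0.037, -0.0]
[-0.009, -0.044, -0.0]
[-0.013, -0.051, -0.0]
[-0.018, -0.057, -0.0]
[-0.024, -0.063, -0.0]
[-0.03, -0.068, -0.0]
rot [0.001, 0.0, 0.001] t 2.9 [621.7 -62.1 181.7] F [ 0.  -0.1  0.5] 0.0011626020596994617
slope 74.0 -7.0 -6.1
```

Request:
play_rows(
  translation=[
    [0.001,-0.005,0],
    [0.001,-0.009,0],
    [0.001,-0.012,0],
    [0.001,-0.015,0],
    [0,-0.018,0],
    [0,-0.021,0],
    [-0.001,-0.025,0],
    [-0.002,-0.029,0],
    [-0.004,-0.033,0],
    [-0.005,-0.037,0],
  ],
  rotation=[
    [0,0,0],
    [0,0,0],
    [0,0,0],
    [0,0,0],
    [0,0,0],
    [0,0,0],
    [0,0,0],
    [0,0,0],
    [0,0,0],
    [0,0,0],
  ],
  gripper=[1,1,1,1,1,1,1,1,1,1],
)

```text
time_s: 4.15
eef_pos: [631.4, -25.8, 179.2]
ee_rot: [0.05, 0.948, -0.184, 0.254]
force: [-1.5, -1.9, -0.5]
grip_width: -0.001
grip_force: 1.1
```

```bash
python3 - <<'E'
from h import *
rel([P(75,a,-6) for a in (24,30,36,42,48,54)])
E
```

```text
[-0.0, -0.0, -0.0]
[-0.004, -0.007, -0.0]
[-0.008, -0.014, -0.0]
[-0.013, -0.02, -0.0]
[-0.019, -0.025, -0.0]
[-0.025, -0.03, -0.0]
rot [0.001, -0.0, 0.001] t 4.15 [631.4 -25.8 179.2] F [-1.5 -1.9 -0.5] -0.0009749328501875785
slope 68.8 30.4 -6.1
```

Request:
play_rows(
  translation=[
    [-0.002,-0.004,0],
    [-0.004,-0.007,0],
    [-0.006,-0.011,0],
    [-0.008,-0.014,0],
    [-0.011,-0.017,0],
    [-0.013,-0.02,0],
    [-0.016,-0.023,0],
    [-0.019,-0.025,0],
    [-0.022,-0.028,0],
    [-0.025,-0.03,0],
  ],
  rotation=[
    [0,0,0],
    [0,0,0],
    [0,0,0],
    [0,0,0],
    [0,0,0],
    [0,0,0],
    [0,0,0],
    [0,0,0],
    [0,0,0],
    [0,0,0],
  ],
  gripper=[1,1,1,1,1,1,1,1,1,1],
)

```text
time_s: 5.4
eef_pos: [622.6, 10.1, 166.6]
ee_rot: [0.05, 0.948, -0.184, 0.254]
force: [-0.0, -2.9, 1.3]
grip_width: 0.001
grip_force: 1.1
```

```bash
python3 - <<'E'
from h import *
rel([P(75,54,-6),P(75,46,-6),P(75,46,35),P(75,0,35),P(75,-36,35)])
E
```

```text
[0.0, -0.0, -0.0]
[0.008, 0.006, -0.0]
[0.008, 0.006, -0.041]
[0.031, 0.06, -0.041]
[0.017, 0.105, -0.041]
rot [0.001, -0.0, 0.001] t 5.4 [622.6  10.1 166.6] F [-0.  -2.9  1.3] 0.000570519275856597
slope 43.8 60.4 -6.1
```

Request:
play_rows(
  translation=[
    [0.004,0.006,0],
    [0.006,0.008,-0.005],
    [0.008,0.008,-0.025],
    [0.008,0.008,-0.041],
    [0.02,0.03,-0.041],
    [0.028,0.06,-0.041],
    [0.025,0.085,-0.041],
    [0.017,0.105,-0.041],
    [0.017,0.105,-0.041],
  ],
  rotation=[
    [0,0,0],
    [0,0,0],
    [0,0,0],
    [0,0,0],
    [0,0,0],
    [0,0,0],
    [0,0,0],
    [0,0,0],
    [0,0,0],
  ],
  gripper=[1,1,1,1,1,1,1,1,1],
)

```text
time_s: 6.52
eef_pos: [577.3, -85.7, 211.8]
ee_rot: [0.05, 0.948, -0.185, 0.254]
force: [0.1, -0.5, 0.4]
grip_width: 0.0
grip_force: 0.0
```

```bash
cat >> h.py <<'E'
def spokes(c,r=80):
    a=np.arange(-180,180); uv=proj(c,[P(r,x,8) for x in a])
    g=cv2.cvtColor(c['pixels'],cv2.COLOR_RGB2GRAY).astype(np.float32)
    v=cv2.remap(g,uv[:,0].astype(np.float32)[None],uv[:,1].astype(np.float32)[None],cv2.INTER_LINEAR)[0]
    m=v>105; st=np.flatnonzero(m&~np.roll(m,1)); out=[]
    for i in st:
        k=0
        while m[(i+k)%360]: k+=1
        if k>3: out.append((a[i]+(k-1)/2,k))
    return out
E
python3 - <<'E'
from h import *
for f in('top.pkl','scene.pkl'):print('start',spokes(pickle.load(open(f,'rb'))))
for n in('top','scene'):
  c=cap(n);print(n,spokes(c))
b=c['pixels'][60:300,180:420,::-1]
cv2.imwrite('pics/s2.png',np.clip(cv2.resize(b,None,fx=2.4,fy=2.4,interpolation=cv2.INTER_CUBIC)*1.7,0,255).astype('uint8'))
print((proj(c,[P(75,-36,0),P(75,0,8)])-[180,60])*2.4)
rel([P(75,-36,-6)])
E
```

```text
start [(np.float64(-40.5), 8), (np.float64(30.5), 8), (np.float64(174.5), 8)]
start [(np.float64(-147.0), 33), (np.float64(-118.5), 16), (np.float64(-34.0), 25), (np.float64(32.0), 11), (np.float64(172.5), 14)]
top [(np.float64(-133.5), 70), (np.float64(-2.5), 8), (np.float64(69.0), 9), (np.float64(155.5), 14), (np.float64(178.5), 10)]
scene [(np.float64(-138.0), 13), (np.float64(-70.0), 21), (np.float64(-0.5), 14), (np.float64(68.5), 12), (np.float64(137.5), 16)]
[[220.76299195 282.96114629]
 [215.75135178 300.4032    ]]
[-0.001, -0.0, 0.042]
rot [0.001, -0.002, 0.001] t 6.625 [578.3 -84.8 211.9] F [-0.1 -0.   0.5] 0.0014979578511704452
slope 61.6 -44.3 35.9
```

View pics/s2.png

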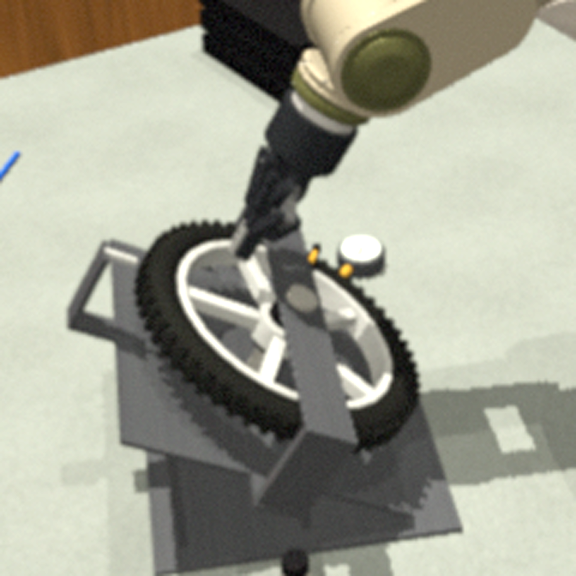

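The valve (orange) is now at (315,255), a spoke is near 0°, and the fingers sit above the gap at -36°.

Request:
play_rows(
  translation=[
    [-0.001,0,0.02],
    [-0.001,0,0.035],
    [-0.001,0,0.042],
    [-0.001,0,0.042],
  ],
  rotation=[
    [0,0,0],
    [0,0,0],
    [0,0,0],
    [0,0,0],
  ],
  gripper=[1,1,1,1],
)

```text
time_s: 7.12
eef_pos: [596.8, -92.6, 173.7]
ee_rot: [0.05, 0.948, -0.184, 0.254]
force: [0.3, -0.1, -0.1]
grip_width: 0.003
grip_force: 0.0
```

```bash
python3 - <<'E'
from h import *
rel([P(75,a,-6) for a in (-28,-25,-22,-19,-16,-13,-10,-6,-2,2)])
E
```

```text
[0.006, -0.009, -0.001]
[0.008, -0.013, -0.001]
[0.01, -0.016, -0.001]
[0.011, -0.02, -0.001]
[0.012, -0.024, -0.001]
[0.013, -0.028, -0.001]
[0.014, -0.032, -0.001]
[0.015, -0.037, -0.001]
[0.015, -0.042, -0.001]
[0.015, -0.047, -0.001]
rot [0.001, 0.0, 0.001] t 7.125 [596.8 -92.6 173.7] F [ 0.3 -0.1 -0.1] 0.0027833381029097526
slope 59.9 -44.6 -7.2
```

Request:
play_rows(
  translation=[
    [0.006,-0.009,-0.001],
    [0.008,-0.013,-0.001],
    [0.01,-0.016,-0.001],
    [0.011,-0.02,-0.001],
    [0.012,-0.024,-0.001],
    [0.013,-0.028,-0.001],
    [0.014,-0.032,-0.001],
    [0.015,-0.037,-0.001],
    [0.015,-0.042,-0.001],
    [0.015,-0.047,-0.001],
  ],
  rotation=[
    [0,0,0],
    [0,0,0],
    [0,0,0],
    [0,0,0],
    [0,0,0],
    [0,0,0],
    [0,0,0],
    [0,0,0],
    [0,0,0],
    [0,0,0],
  ],
  gripper=[1,1,1,1,1,1,1,1,1,1],
)

```text
time_s: 8.38
eef_pos: [626.0, -53.6, 182.4]
ee_rot: [0.05, 0.948, -0.184, 0.254]
force: [-1.3, -2.7, -0.3]
grip_width: 0.006
grip_force: 1.2
```

```bash
python3 - <<'E'
from h import *
rel([P(75,a,-6) for a in (7,12,17,22,27,32,37,42,47,52,54)])
E
```

```text
[-0.001, -0.007, 0.0]
[-0.002, -0.013, 0.0]
[-0.003, -0.019, 0.0]
[-0.006, -0.026, 0.0]
[-0.008, -0.032, 0.0]
[-0.011, -0.037, -0.0]
[-0.015, -0.043, -0.0]
[-0.019, -0.048, -0.0]
[-0.024, -0.052, -0.0]
[-0.029, -0.057, -0.0]
[-0.031, -0.058, -0.0]
rot [0.001, -0.0, 0.001] t 8.375 [626.  -53.6 182.4] F [-1.3 -2.7 -0.3] 0.005661663153635477
slope 75.1 2.5 -6.0
```

Request:
play_rows(
  translation=[
    [-0.001,-0.007,0],
    [-0.002,-0.013,0],
    [-0.003,-0.019,0],
    [-0.006,-0.026,0],
    [-0.008,-0.032,0],
    [-0.011,-0.037,0],
    [-0.015,-0.043,0],
    [-0.019,-0.048,0],
    [-0.024,-0.052,0],
    [-0.029,-0.057,0],
  ],
  rotation=[
    [0,0,0],
    [0,0,0],
    [0,0,0],
    [0,0,0],
    [0,0,0],
    [0,0,0],
    [0,0,0],
    [0,0,0],
    [0,0,0],
    [0,0,0],
  ],
  gripper=[1,1,1,1,1,1,1,1,1,1],
)

```text
time_s: 9.62
eef_pos: [623.8, 8.6, 167.6]
ee_rot: [0.05, 0.948, -0.184, 0.254]
force: [0.2, -2.8, -0.1]
grip_width: 0.006
grip_force: 1.1
```

```bash
python3 - <<'E'
from h import *
rel([P(75,52,-6),P(75,44,-6),P(72,44,35),P(72,0,35),P(72,-38,35)])
E
```

```text
[0.0, 0.0, -0.0]
[0.008, 0.007, -0.0]
[0.006, 0.009, -0.041]
[0.026, 0.059, -0.041]
[0.011, 0.104, -0.041]
rot [0.001, -0.001, 0.001] t 9.625 [623.8   8.6 167.6] F [ 0.2 -2.8 -0.1] 0.005674902079788181
slope 45.7 59.4 -6.0
```

Request:
play_rows(
  translation=[
    [0.004,0.006,0],
    [0.006,0.008,-0.005],
    [0.006,0.009,-0.025],
    [0.006,0.009,-0.041],
    [0.018,0.03,-0.041],
    [0.025,0.06,-0.041],
    [0.02,0.085,-0.041],
    [0.011,0.104,-0.041],
    [0.011,0.104,-0.041],
  ],
  rotation=[
    [0,0,0],
    [0,0,0],
    [0,0,0],
    [0,0,0],
    [0,0,0],
    [0,0,0],
    [0,0,0],
    [0,0,0],
    [0,0,0],
  ],
  gripper=[1,1,1,1,1,1,1,1,1],
)

```text
time_s: 10.75
eef_pos: [574.2, -84.6, 209.2]
ee_rot: [0.05, 0.948, -0.185, 0.254]
force: [0.6, 0.1, 0.1]
grip_width: -0.0
grip_force: 0.0
```

```bash
python3 - <<'E'
from h import *
for n in('top','scene'):
  c=cap(n);print(n,spokes(c))
b=c['pixels'][60:300,180:420,::-1]
cv2.imwrite('pics/s3.png',np.clip(cv2.resize(b,None,fx=2.4,fy=2.4,interpolation=cv2.INTER_CUBIC)*1.7,0,255).astype('uint8'))
print((proj(c,[P(72,-38,0),P(75,0,8)])-[180,60])*2.4)
rel([P(72,-38,-6)])
E
```

```text
top [(np.float64(-3.0), 7), (np.float64(68.0), 9), (np.float64(155.5), 14), (np.float64(214.5), 86)]
scene [(np.float64(-138.0), 13), (np.float64(-70.5), 22), (np.float64(-1.0), 13), (np.float64(67.5), 12), (np.float64(137.5), 16)]
[[224.31116208 283.9796058 ]
 [215.75135178 300.4032    ]]
[-0.001, -0.0, 0.041]
rot [0.001, -0.001, 0.001] t 10.85 [575.1 -83.8 209.5] F [ 0.7 -0.2  0.6] -0.0004397216296235412
slope 57.6 -44.5 35.5
```

View pics/s3.png

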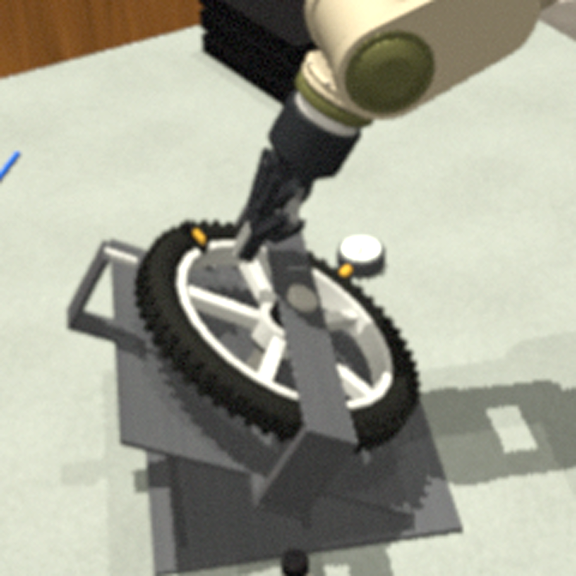

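The valve is at (200,238), about -39°, and the fingers are above the middle of the gap, clear of it.

Request:
play_rows(
  translation=[
    [-0.001,0,0.02],
    [-0.001,0,0.035],
    [-0.001,0,0.041],
    [-0.001,0,0.041],
  ],
  rotation=[
    [0,0,0],
    [0,0,0],
    [0,0,0],
    [0,0,0],
  ],
  gripper=[1,1,1,1],
)

```text
time_s: 11.35
eef_pos: [593.1, -91.2, 172.7]
ee_rot: [0.05, 0.948, -0.184, 0.254]
force: [-0.4, -0.4, 0.7]
grip_width: 0.0
grip_force: 0.0
```

```bash
python3 - <<'E'
from h import *
rel([P(75,a,-6) for a in (-28,-24,-20,-16,-13,-10,-6,-2,2,6)])
E
```

```text
[0.01, -0.009, -0.0]
[0.013, -0.014, -0.0]
[0.014, -0.019, -0.0]
[0.016, -0.024, -0.0]
[0.017, -0.028, -0.0]
[0.018, -0.032, -0.0]
[0.019, -0.037, -0.0]
[0.019, -0.042, -0.0]
[0.019, -0.047, -0.0]
[0.019, -0.052, -0.0]
rot [0.001, 0.0, 0.001] t 11.35 [593.1 -91.2 172.7] F [-0.4 -0.4  0.7] 0.0002879346487569503
slope 56.0 -44.6 -6.2
```

Request:
play_rows(
  translation=[
    [0.01,-0.009,0],
    [0.013,-0.014,0],
    [0.014,-0.019,0],
    [0.016,-0.024,0],
    [0.017,-0.028,0],
    [0.018,-0.032,0],
    [0.019,-0.037,0],
    [0.019,-0.042,0],
    [0.019,-0.047,0],
    [0.019,-0.052,0],
  ],
  rotation=[
    [0,0,0],
    [0,0,0],
    [0,0,0],
    [0,0,0],
    [0,0,0],
    [0,0,0],
    [0,0,0],
    [0,0,0],
    [0,0,0],
    [0,0,0],
  ],
  gripper=[1,1,1,1,1,1,1,1,1,1],
)

```text
time_s: 12.6
eef_pos: [627.9, -49.0, 182.4]
ee_rot: [0.05, 0.948, -0.184, 0.254]
force: [-1.5, -3.1, -0.8]
grip_width: -0.001
grip_force: 1.1
```

```bash
python3 - <<'E'
from h import *
rel([P(75,a,-6) for a in (9,12,15,18)])
E
```

```text
[-0.001, -0.004, 0.0]
[-0.002, -0.008, 0.0]
[-0.003, -0.012, 0.0]
[-0.004, -0.016, 0.0]
rot [0.001, -0.0, 0.001] t 12.6 [627.9 -49.  182.4] F [-1.5 -3.1 -0.8] -0.0009931055240882778
slope 75.1 7.5 -6.0
```

Request:
play_rows(
  translation=[
    [-0.001,-0.004,0],
    [-0.002,-0.008,0],
    [-0.003,-0.012,0],
    [-0.004,-0.015,0],
    [-0.004,-0.016,0],
  ],
  rotation=[
    [0,0,0],
    [0,0,0],
    [0,0,0],
    [0,0,0],
    [0,0,0],
  ],
  gripper=[1,1,1,1,1],
)

```text
time_s: 13.22
eef_pos: [630.6, -32.9, 180.3]
ee_rot: [0.05, 0.948, -0.184, 0.254]
force: [-0.7, -3.0, 0.4]
grip_width: -0.003
grip_force: 1.1
```

```bash
cat >> h.py <<'E'
def orange(c):
    m=cv2.inRange(cv2.cvtColor(c['pixels'],cv2.COLOR_RGB2HSV),(10,120,60),(28,255,255))
    n,l,s,q=cv2.connectedComponentsWithStats(m); out=[]
    for i in range(1,n):
        X=onplane(c,[q[i]],A0+22*N,N)[0]-A0
        if s[i][4]>4 and 95<np.hypot(X@UP,X@EY)<160: out.append((q[i].round(1),s[i][4],np.hypot(X@UP,X@EY).round(1),np.degrees(np.arctan2(X@EY,X@UP)).round(1)))
    return out
E
python3 - <<'E'
from h import *
for n in('top','scene'):
  c=cap(n);print(n,spokes(c),orange(c))
b=c['pixels'][130:270,200:360,::-1]
cv2.imwrite('pics/s4.png',np.clip(cv2.resize(b,None,fx=4,fy=4,interpolation=cv2.INTER_CUBIC)*1.7,0,255).astype('uint8'))
rel([P(75,a,-6) for a in (18,20,22)])
E
```

```text
top [(np.float64(-165.5), 12), (np.float64(-36.5), 8), (np.float64(104.0), 37), (np.float64(179.0), 7)] [(array([353.4, 142. ]), np.int32(11), np.float64(119.9), np.float64(-0.9))]
scene [(np.float64(-148.0), 35), (np.float64(-118.5), 14), (np.float64(-29.0), 23), (np.float64(36.5), 10), (np.float64(177.0), 13)] [(array([323.6, 172.4]), np.int32(27), np.float64(139.8), np.float64(-127.3)), (array([254.6, 174.2]), np.int32(14), np.float64(119.4), np.float64(-1.2))]
[0.0, 0.0, 0.0]
[-0.001, -0.002, 0.0]
[-0.002, -0.005, 0.0]
rot [0.001, -0.0, 0.001] t 13.325 [630.6 -33.  180.4] F [-1.2 -1.1  0.3] 0.0018628230415581877
slope 71.1 23.3 -6.0
```

View pics/s4.png

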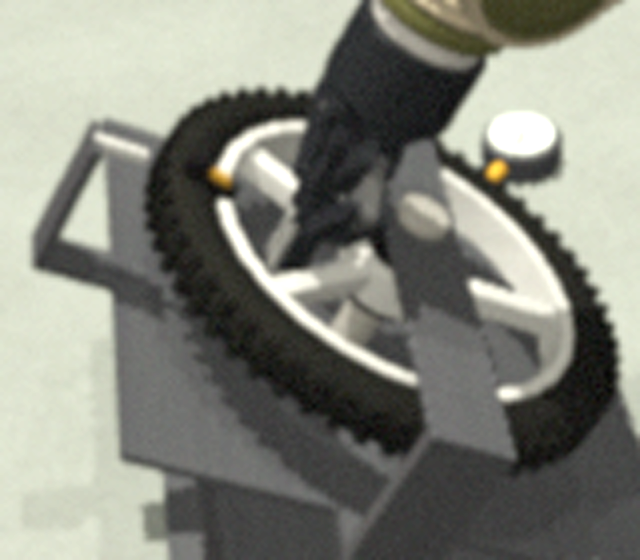

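The valve (orange at (220,178), dark cap pointing outward) lines up with the pointer at (125,147). It measures -1° in my frame, where the pointer is at -1.3°. Next I withdraw.

Request:
play_rows(
  translation=[
    [0,0.004,0],
    [0,0.008,0],
    [0,0.01,-0.01],
    [0,0.01,-0.03],
    [0,0.01,-0.06],
    [0,0.01,-0.1],
    [0,0.01,-0.14],
    [0,0.01,-0.16],
    [0,0.01,-0.16],
    [0,0.01,-0.16],
  ],
  rotation=[
    [0,0,0],
    [0,0,0],
    [0,0,0],
    [0,0,0],
    [0,0,0],
    [0,0,0],
    [0,0,0],
    [0,0,0],
    [0,0,0],
    [0,0,0],
  ],
  gripper=[1,1,1,1,1,1,1,1,1,1],
)

```text
time_s: 14.58
eef_pos: [552.5, -12.3, 318.0]
ee_rot: [0.05, 0.948, -0.184, 0.253]
force: [-0.2, -0.5, -0.6]
grip_width: 0.001
grip_force: 0.0
```

```bash
python3 - <<'E'
from h import *
for n in('top','scene'):
  c=cap(n);print(n,spokes(c),orange(c))
b=c['pixels'][130:270,200:360,::-1]
cv2.imwrite('pics/s5.png',np.clip(cv2.resize(b,None,fx=4,fy=4,interpolation=cv2.INTER_CUBIC)*1.7,0,255).astype('uint8'))
rel([])
E
```

```text
top [(np.float64(-170.0), 15), (np.float64(-36.5), 8), (np.float64(34.5), 8), (np.float64(162.5), 26)] [(array([353.2, 142.1]), np.int32(10), np.float64(119.5), np.float64(-0.8))]
scene [(np.float64(-147.5), 34), (np.float64(-118.5), 14), (np.float64(-30.0), 25), (np.float64(36.0), 11), (np.float64(177.0), 13)] [(array([323.6, 172.4]), np.int32(27), np.float64(139.8), np.float64(-127.3)), (array([254.5, 174.1]), np.int32(13), np.float64(119.8), np.float64(-1.3))]
rot [0.002, 0.002, 0.001] t 14.675 [552.6 -12.4 317.6] F [-0.3 -0.1 -0.4] -0.0026714431300962614
slope 70.4 13.2 152.9
```

View pics/s5.png

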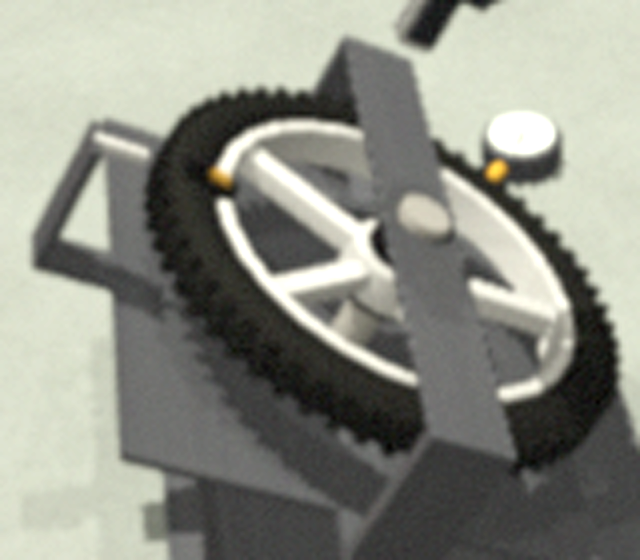

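The valve at (220,178) still lies in line with the pointer at (125,147). The gripper is clear of the wheel and nothing has moved.

```bash
python3 -c "
from rig import ctrl; print(ctrl.finish_job())"
```

```text
the job is handed in; nothing more can be done
None
```

The wheel is at rest with the valve about 1° off the stand's straight-up line by camera (limit about 6°), after three spoke pushes of about 3 N each; the gripper is clear and the job was handed in at about 15 s, with no verdict returned.

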